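Put the repair kit back in its fitted holders

TASK

Tidy the phone repair bench: put the eye loupe, the solder spool, the plug charger and the rubber roller each back into the grey holder block made for it: the loupe upright in the small round pocket, the spool flat in the large round pocket, the charger flat in the rectangular pocket, and the roller lying in the V-shaped trough so that it cannot roll away. Lower each one into its pocket before letting go, do not drop it, and leave all four seated on their pocket floors.

Things in the scene. Friction and masses are not known exactly. Their poses are not given: they have to be found in the camera images.
- loupe: Black eye loupe, a short tapered cup with a pale band: 38 mm diameter at the top, narrower at the foot, 34 mm tall, standing upright on its small end; grasp it across the upper half (about 36 mm). Origin: centre of its underside; z up along its axis. 30 g.
- spool: Spool of solder wire: two blue flanges 55 mm in diameter and 3 mm thick, pale wire (46 mm diameter) between, 30 mm tall, standing flat on one flange. Origin: centre of its underside; z up along its axis. About 145 g; can be held by the rim of the upper flange (27 to 30 mm above its underside).
- charger: White cube wall charger: body 30 mm (x) by 28 mm (y) by 28 mm tall, with two plug pins 15 mm long sticking out level at its +x end; 46 mm long in all. Origin: centre of the 46 x 28 mm outline at the underside, so the cube itself runs from x = -22 to +8 mm and its middle is at x = -7 mm; z up. Grasp the cube across y (28 mm). 40 g.
- roller: Black rubber pressing roller with metal ends, a cylinder 26 mm in diameter and 90 mm long lying on its side, that rolls away if pushed. Origin: its centre, on the axis (13 mm above the surface it lies on); x along its axis; y and z turn with it as it rolls. 90 g.
- loupe_holder: Grey square block 74 x 74 x 11 mm, fixed to the bench, with a round pocket 50 mm in diameter and 6 mm deep (black floor 5 mm above the bench). Origin: centre of its underside; z up.
- spool_holder: Grey square block 94 x 94 x 11 mm, fixed, with a round pocket 70 mm in diameter and 6 mm deep (black floor 5 mm above the bench). Origin: centre of its underside; z up.
- charger_holder: Grey block 86 x 68 x 11 mm, fixed, with a rectangular pocket 62 mm (x) by 44 mm (y) and 6 mm deep (black floor 5 mm above the bench). Origin: centre of its underside; z up.
- roller_holder: Grey block 130 mm (x) by 76 mm (y), 10.5 mm high, fixed, with a black shallow V-shaped trough along x, 106 mm long, 28 mm wide and 6.5 mm deep (its sides slope 25 degrees). The seated roller's axis lies over the middle of the trough, 18.3 mm above the bench. Origin: centre of its underside; x along the trough, z up.
Mind the look-alikes: they are no part of the job. Leave any green look-alike of the charger_holder alone. There is more than one size of the loupe; the one meant has the size given above.

How it is judged (in metres and radians):
At the end, for the whole second after the job is handed in: All four released, at rest, in their own holders: loupe and charger within 12 mm, spool within 10 mm of the pocket centre, tilt under 0.12 rad, underside within 3 mm of the pocket floor; roller within 12 mm of the trough's middle, within 0.2 rad of its line, axis 15 to 21.5 mm above the bench (horizontal distance between loupe and loupe_holder below 0.012 m and z of loupe in the frame of loupe_holder between 0.002 and 0.008 m and angle between each of loupe, spool, charger's own z axis and vertical below 0.12 rad and horizontal distance between spool and spool_holder below 0.01 m and z of spool in the frame of spool_holder between 0.002 and 0.008 m and horizontal distance between charger and charger_holder below 0.012 m and z of charger in the frame of charger_holder between 0.002 and 0.008 m and horizontal distance between roller and roller_holder below 0.012 m and z of roller in the frame of roller_holder between 0.015 and 0.0215 m and angle between the x axis of roller and the x axis of roller_holder, either way round below 0.2 rad and linear speed of each of loupe, spool, charger, roller below 0.02 m/s and contact force between each of loupe, spool, charger, roller and the fingers below 0.05 N); the robot touches nothing.
It fails at once if One of the four things was dropped: it moved faster than 0.8 m/s within a few centimetres of the bench ((linear speed of loupe above 0.8 m/s and height (world z) of loupe below 0.045 m) or (linear speed of spool above 0.8 m/s and height (world z) of spool below 0.045 m) or (linear speed of charger above 0.8 m/s and height (world z) of charger below 0.045 m) or (linear speed of roller above 0.8 m/s and height (world z) of roller below 0.045 m)).
It also fails if it takes over 115 s, if anything falls off the work surface, if the arm or the gripper's body presses on something with over 40 N, if the wrist force passes 120 N, or if a joint passes its speed limit or range.

ROBOT

A 7-joint arm with a two-finger parallel gripper is mounted at the origin on a cart in front of the work surface, level with it; the furniture and walls round the work are solid. World frame = base frame: x ahead of the robot, y to its left, z up, the work surface at z = 0. Lengths are in mm, angles in rad, forces in N, time in s.
With the tool pointing down it reaches from about 400 to 875 mm from the base axis. Payload 4.4 kg.
Tool frame: the origin (TCP) lies at the very end of the fingers, on their centre line; the grasp point (between the pads) lies ctrl.grip_point_offset behind it (ctrl.grip_point_offset is the distance from the TCP to the grasp point, in mm); z points along the fingers, y is the line along which they close (so a half turn about z gives the same grasp; the last joint's range is limited). The gripper opens to 85 mm and grips with 20 to 120 N. Pads are 22 mm wide; open, the fingers measure 114 mm over their backs; the gripper's body (76 mm by 85 mm) begins 54 mm behind the grasp point. The pads swing forward as they close: fully open they stand 13 mm farther back than shut.
Start: joints at [1.096, 0.628, 0.038, 1.517, -0.027, 0.996, -0.02], TCP at [258.41, -596.442, 196.613] pointing down, gripper open.
Joint ranges: [-3.06, 3.06], [-0.37, 2.12], [-1.25, 1.32], [0.18, 2.47], [-1.1, 4.24], [0.23, 1.98], [-2.94, 2.94]. Speed limits (rad/s): [2.57, 2.57, 3.14, 3.14, 3.14, 3.14, 3.14].

INTERFACE

Orientations are given as [roll, pitch, yaw] about the fixed x, y, z axes, in that order (R = Rz(yaw) Ry(pitch) Rx(roll)).
In Python, from cell import read_state, cams, ctrl, models gives the robot as it stands. The module is installed in compiled form; this text tells all that it offers.
- The arm moves only by the shell command python3 -m creep, which reads ROWS from standard input. ROWS is 1 to 12 rows, parted by a bar, with the numbers parted by spaces; each row has 7 numbers: dx, dy, dz in mm, then a rotation vector rx, ry, rz in rad, then the finger opening in mm; each row shifts and turns the commanded pose from where the row before left it, along the tool's axes as they then stand; what a row does not reach is not made up. A row lasts 1/10 s, in which the tool goes at most 50 mm and 0.15 rad, less where a joint would pass 70% of its speed; a pose out of reach is approached as far as the arm can. The fingers move at their own pace and stop on an object; the grip force is fixed at half the most. Time passes only in rows, so rows that do not move let the fingers close. It prints the time, the measured TCP pose, the force, the opening and the grip force at its end. Input that does not fit is refused with a message, and nothing moves.
- read_state(): the state, without advancing time (a new reading comes with each control period).
- cams.get_image(name): name is "scene" or "top"; returns (picture, depth): 420x560x3 uint8, blue, green, red; 420x560 float32, mm along the optical axis (not along the pixel's ray), 0 where there is no reading.
- cams.calibration(name): a dict with "fx", "fy", "cx", "cy" (pixels), "rvec" (rotation vector, rad) and "tvec" (3), from world to camera coordinates, as OpenCV has them. Camera axes: x right, y down, z forward; pixel columns grow to the right and rows downward; lengths in mm; the calibration is good to about 2 mm. A picture is of the moment at which its call begins. calibration takes no time and is no camera call.
- ctrl.finish_job(): hands the job in; it is judged then, once.
Trained networks look in the newest picture that a camera, given by its name, has taken for a name from the list of things; names that differ only in an ending like _2 or _b are one class to them, and where a whole thing is asked for, a point or a joint stands for the part that bears it (a point fixed in the world has none). Each returns a list of dicts, best first, with "confidence" (0 to 1); they miss things now and then, are a little off and sometimes report something else, mostly with a low value. They report only what shows in the picture. A call takes as long as a camera call. They do not tell look-alikes from the thing itself.
- models.search_frame(thing, camera): "extent" ([left, top, right, bottom] in pixels, round what is visible of it).
- models.mark_of(thing, camera): "position" ([column, row] in pixels: a listed point, or the origin of a listed thing).
The state is a dict: "clock": time; "qpos": joint angles; "qd": joint speeds; "tau": joint torques, N m; "eef_pos": TCP position; "tool_rot": TCP orientation; "force": force on the tool from outside, world axes, zero at the start; "torque": the same for the moment, N m; "width": finger opening in mm; "gripper_force": force on a finger pad.
Only numpy, scipy, OpenCV 4.12 (cv2) and the standard library are available. Lean on these libraries where they do the work, as an engineer would, in place of code of your own. Each camera call takes 0.05 s, during which the arm holds its last target. There are 200 camera calls.

## Working session

There is one attempt and no reset: what is moved stays moved. The work goes in short steps, Python scripts to look and compute and a shell command to move; the robot and the scene stay as the last step left them, time stands still between calls to the robot, and variables do not carry over. Pictures are saved under pics/ and viewed, at most 17 in all, crops included, and the job is handed in when it is done.

```bash
mkdir -p pics; cat > h.py <<'E'
import numpy as np, cv2
from cell import read_state, cams, ctrl, models
def P(n):
    c=cams.calibration(n); R=cv2.Rodrigues(np.array(c["rvec"],float))[0]; return c,R,np.array(c["tvec"],float).ravel()
def proj(n,X):
    c,R,t=P(n); p=R@np.array(X,float)+t; return [c["fx"]*p[0]/p[2]+c["cx"],c["fy"]*p[1]/p[2]+c["cy"]]
def ray(n,u,v):
    c,R,t=P(n); d=R.T@np.array([(u-c["cx"])/c["fx"],(v-c["cy"])/c["fy"],1.]); return -R.T@t,d
def atz(n,u,v,z):
    o,d=ray(n,u,v); return o+d*(z-o[2])/d[2]
def atd(n,u,v,dep):
    o,d=ray(n,u,v); return o+d*dep
def cloud(n,dep):
    c,R,t=P(n); v,u=np.mgrid[:dep.shape[0],:dep.shape[1]]
    p=np.stack([(u-c["cx"])/c["fx"]*dep,(v-c["cy"])/c["fy"]*dep,dep],-1)
    return (p-t)@R
E
python3 - <<'E'
from h import *
for n in ("scene","top"):
    im,d=cams.get_image(n); cv2.imwrite(f"pics/{n}0.png",im); np.save(f"{n}0.npy",d)
    c,R,t=P(n); print(n,(-R.T@t).round(),R[2].round(2),c["fx"])
    for th in ["loupe","spool","charger","roller","loupe_holder","spool_holder","charger_holder","roller_holder"]:
        print(th,[(np.round(r["position"]).tolist(),round(r["confidence"],2)) for r in models.mark_of(th,n)],[(np.round(r["extent"]).tolist(),round(r["confidence"],2)) for r in models.search_frame(th,n)])
s=read_state();print(s["clock"],s["eef_pos"],s["tool_rot"],s["width"],ctrl.grip_point_offset)
E
```

```text
scene [-344.  461.  583.] [ 0.8  -0.39 -0.45] 454.50899155547353
loupe [([333.0, 245.0], 0.61), ([308.0, 230.0], 0.59)] [([325.0, 233.0, 340.0, 250.0], 0.73), ([300.0, 212.0, 322.0, 238.0], 0.57)]
spool [([192.0, 249.0], 0.86)] [([180.0, 231.0, 202.0, 250.0], 0.73)]
charger [([232.0, 220.0], 0.68)] [([261.0, 247.0, 281.0, 260.0], 0.64)]
roller [([219.0, 268.0], 0.54)] [([215.0, 251.0, 226.0, 284.0], 0.83)]
loupe_holder [([401.0, 220.0], 0.6)] [([382.0, 207.0, 419.0, 232.0], 0.58)]
spool_holder [([326.0, 206.0], 0.66)] [([305.0, 196.0, 343.0, 212.0], 0.7)]
charger_holder [([139.0, 256.0], 0.72), ([144.0, 290.0], 0.69)] [([122.0, 272.0, 159.0, 307.0], 0.59), ([119.0, 244.0, 157.0, 273.0], 0.59)]
roller_holder [([231.0, 220.0], 0.83), ([273.0, 259.0], 0.42)] [([217.0, 204.0, 247.0, 230.0], 0.69), ([123.0, 272.0, 161.0, 307.0], 0.63)]
top [ 345.   39. 1141.] [ 0.21 -0.01 -0.98] 414.15148480819636
loupe [([325.0, 246.0], 0.43)] [([323.0, 240.0, 333.0, 254.0], 0.7), ([314.0, 202.0, 334.0, 225.0], 0.5)]
spool [([215.0, 199.0], 0.65)] [([203.0, 187.0, 225.0, 209.0], 0.89)]
charger [([276.0, 244.0], 0.54)] [([267.0, 237.0, 278.0, 254.0], 0.43)]
roller [([223.0, 246.0], 0.71)] [([214.0, 229.0, 233.0, 262.0], 0.78)]
loupe_holder [([411.0, 232.0], 0.75)] [([398.0, 221.0, 427.0, 252.0], 0.95)]
spool_holder [([358.0, 178.0], 0.65), ([326.0, 246.0], 0.51)] [([336.0, 159.0, 380.0, 202.0], 0.85)]
charger_holder [([168.0, 199.0], 0.7), ([160.0, 247.0], 0.68)] [([150.0, 229.0, 175.0, 260.0], 0.89), ([156.0, 181.0, 184.0, 216.0], 0.84)]
roller_holder [([259.0, 170.0], 0.79)] [([242.0, 145.0, 283.0, 192.0], 0.85)]
1.7 [ 258.39428995 -596.45275357  196.58514086] [-3.14157400e+00  2.86029661e-06  4.08752883e-01] 85.26935479653783 18.700000000000003
```

```bash
python3 - <<'E'
from h import *
a=cv2.imread("pics/top0.png")[130:280,130:450]; cv2.imwrite("pics/topc.png",cv2.resize(a,None,fx=2.5,fy=2.5,interpolation=2))
a=cv2.imread("pics/scene0.png")[180:320,100:440]; cv2.imwrite("pics/scenec.png",cv2.resize(a,None,fx=2.35,fy=2.35,interpolation=2))
C=cloud("top",np.load("top0.npy")); 
for u,v in [(215,199),(223,246),(276,244),(272,244),(328,247),(324,213),(411,236),(358,180),(168,199),(162,245),(262,168)]: print((u,v),C[v,u].round())
E
```

```text
(215, 199) [588. 227.  29.]
(223, 246) [458. 206.  27.]
(276, 244) [459.  64.  21.]
(272, 244) [458.  75.  28.]
(328, 247) [444. -75.  27.]
(324, 213) [535. -68.  40.]
(411, 236) [ 468. -308.    4.]
(358, 180) [ 632. -174.    4.]
(168, 199) [597. 362.   7.]
(162, 245) [470. 377.   4.]
(262, 168) [678.  97.   3.]
```

View pics/topc.png

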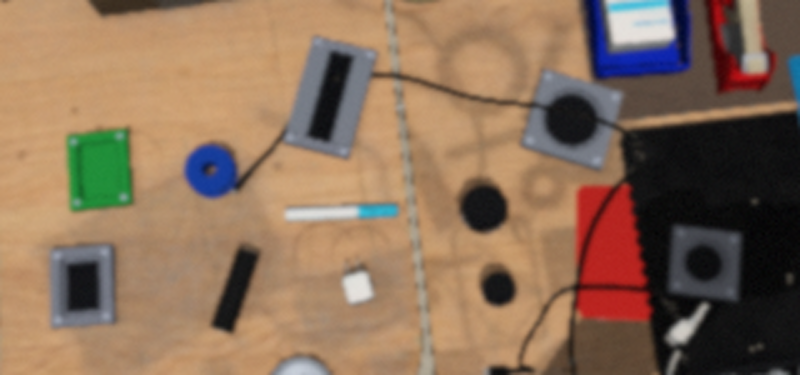

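View pics/scenec.png

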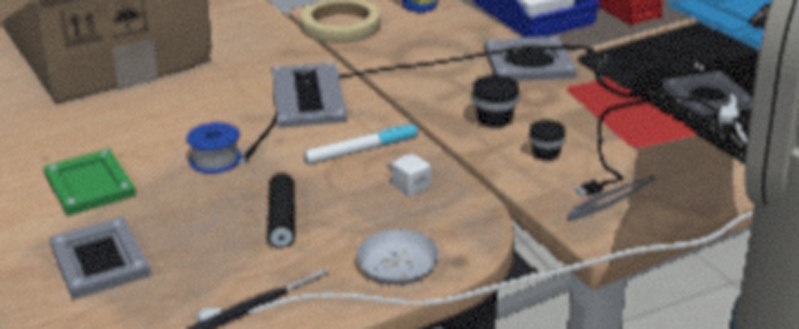

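```bash
cat > seg.py <<'E'
from h import *
def seg(n,im,box,col,z,k=4):
    l,t,r,b=box; a=cv2.resize(im[t:b,l:r],None,fx=k,fy=k,interpolation=cv2.INTER_CUBIC)
    h=cv2.cvtColor(a,cv2.COLOR_BGR2HSV).astype(int); H,S,V=h[...,0],h[...,1],h[...,2]
    m={"black":V<70,"grey":(S<75)&(V>75),"greyall":(S<75)|(V<70),"white":(V>170)&(S<60),"blue":(H>95)&(H<130)&(S>110),"dark":V<95}[col].astype(np.uint8)
    m=cv2.morphologyEx(m,cv2.MORPH_OPEN,np.ones((7,7)))
    cs=cv2.findContours(m,cv2.RETR_EXTERNAL,cv2.CHAIN_APPROX_NONE)[0]
    c=max(cs,key=cv2.contourArea)[:,0].astype(float)
    uv=(c+.5)/k-.5+[l,t]
    X=np.array([atz(n,u,v,z)[:2] for u,v in uv],np.float32)
    (cx,cy),(w,hh),an=cv2.minAreaRect(X); hull=cv2.convexHull(X)
    M=cv2.moments(hull)
    return dict(rect=np.round([cx,cy,w,hh,an],1).tolist(),cen=[round(M["m10"]/M["m00"],1),round(M["m01"]/M["m00"],1)],diam=round(2*np.sqrt(M["m00"]/np.pi),1))
E
python3 - <<'E'
from seg import *
t=cv2.imread("pics/top0.png");s=cv2.imread("pics/scene0.png")
T=[("loupe_s",(316,235,343,262),"dark",34),("loupe_L",(308,197,340,230),"dark",40),("spool",(198,182,230,214),"blue",30),("chargerwhite",(262,230,285,256),"white",28),("roller",(208,222,240,270),"black",13),
("LH",(392,215,432,256),"grey",11),("LHp",(400,222,422,248),"black",5),("SH",(334,154,385,203),"greyall",11),("SHp",(340,162,374,196),"black",5),("CH",(146,224,182,266),"greyall",11),("CHp",(152,230,174,258),"black",5),("RH",(240,140,284,198),"greyall",10.5),("RHp",(246,146,276,190),"black",7)]
for n,b,c,z in T:
    try: print("top",n,seg("top",t,b,c,z))
    except Exception as e: print(n,e)
S=[("loupe_s",(322,228,343,240),"dark",30),("spool",(176,229,206,246),"blue",28),("charger",(262,242,286,266),"white",28),("roller",(208,248,232,290),"black",13),("SHp",(318,196,338,212),"black",5),("LHp",(394,212,414,226),"black",5),("CH",(118,270,166,308),"greyall",11),("CHp",(128,276,156,302),"black",5),("RHp",(222,206,242,232),"black",6)]
for n,b,c,z in S:
    try: print("sc",n,seg("scene",s,b,c,z))
    except Exception as e: print(n,e)
C=cloud("top",np.load("top0.npy"));C2=cloud("scene",np.load("scene0.npy"))
for nm,x,y,zt,r in [("loupe",444,-75,34,25),("big",535,-68,40,28),("spool",588,227,30,30),("charger",460,72,28,25),("roller",458,206,26,60)]:
  for D in (C,C2):
    q=D[(abs(D[...,0]-x)<r)&(abs(D[...,1]-y)<r)&(D[...,2]>zt*.55)&(D[...,2]<70)]
    if len(q): print(nm,len(q),q.min(0).round(),q.max(0).round(),q.mean(0).round(1),np.percentile(q[:,2],[50,90]).round(1))
for x,y in [(470,300),(470,0),(650,0),(600,-200)]:
  for D in (C,C2):
    q=D[(abs(D[...,0]-x)<12)&(abs(D[...,1]-y)<12)]; print(x,y,len(q),np.median(q[:,2]) if len(q) else 0,q[:,2].std() if len(q) else 0)
cv2.imwrite("pics/crop1.png",np.hstack([cv2.resize(t[190:270,300:350],(400,600),interpolation=2),cv2.resize(t[225:265,262:288],(390,600),interpolation=2)]))
E
```

```text
top loupe_s {'rect': [450.2, -77.2, 36.9, 34.6, 18.0], 'cen': [450.1, -77.1], 'diam': np.float64(36.5)}
top loupe_L {'rect': [536.4, -65.7, 52.2, 50.2, 35.6], 'cen': [536.6, -65.6], 'diam': np.float64(52.0)}
top spool {'rect': [590.2, 229.8, 57.6, 52.2, 25.2], 'cen': [590.2, 229.3], 'diam': np.float64(55.4)}
top chargerwhite {'rect': [456.2, 73.9, 30.5, 30.2, 14.7], 'cen': [456.3, 74.0], 'diam': np.float64(32.9)}
top roller {'rect': [461.5, 206.2, 23.0, 88.6, 70.2], 'cen': [461.4, 206.3], 'diam': np.float64(50.1)}
top LH {'rect': [470.5, -308.1, 69.2, 68.6, 80.3], 'cen': [466.9, -303.1], 'diam': np.float64(70.5)}
top LHp {'rect': [472.2, -309.9, 51.0, 49.5, 84.4], 'cen': [471.8, -310.0], 'diam': np.float64(50.6)}
top SH {'rect': [642.7, -177.7, 103.1, 108.8, 69.6], 'cen': [641.0, -177.2], 'diam': np.float64(115.2)}
top SHp {'rect': [639.5, -174.3, 59.0, 59.1, 31.2], 'cen': [639.6, -174.9], 'diam': np.float64(60.5)}
top CH {'rect': [471.8, 373.6, 92.1, 73.1, 2.1], 'cen': [472.2, 373.3], 'diam': np.float64(91.3)}
CHp time passes only in moves, steps and waits
top RH {'rect': [676.0, 97
[... 1470 characters left out ...]
.5 32.2]
charger 119 [441.  59.  16.] [484.  89.  33.] [457.5  74.2  26.9] [27.5 30.3]
charger 161 [439.  59.  16.] [481.  91.  32.] [452.6  77.1  25.1] [27.4 29.6]
roller 310 [416. 183.  15.] [505. 232.  30.] [459.9 207.1  22.7] [23.  26.4]
roller 308 [413. 184.  14.] [504. 234.  29.] [452.8 210.6  23.4] [24.5 27. ]
470 300 77 -0.4248246082945593 2.095567189484004
470 300 78 1.1531796337178934 1.076277675077786
470 0 51 -1.043924422906773 3.9568685584572596
470 0 54 0.2984501266672771 3.1209549243984642
650 0 76 -0.604633601933128 262.37448119470605
650 0 81 -744.7153409271474 373.67521687486067
600 -200 69 10.925781508729992 3.84515359394819
600 -200 47 11.83201007424857 360.23659238141005
```

View pics/crop1.png

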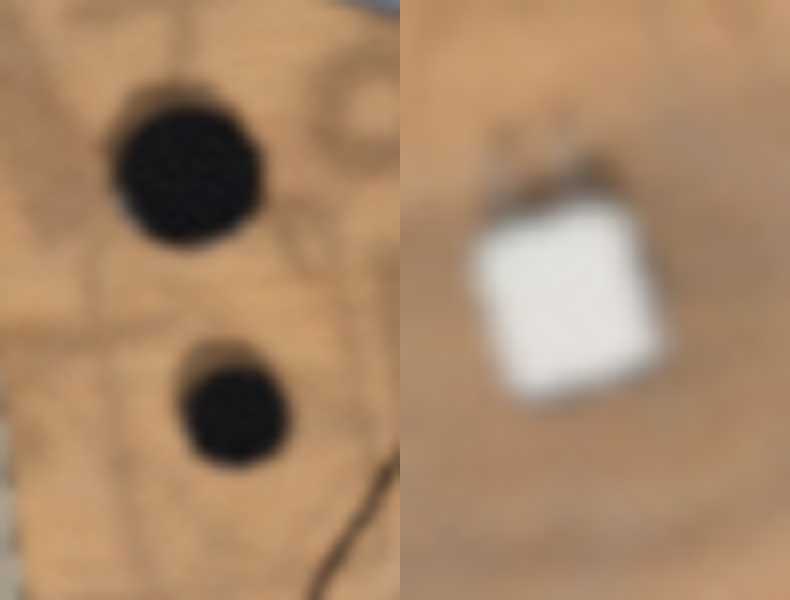

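Top crop: loupe candidates are the big one at (323,213), 52 mm across, and the small one at (329,246), 37 mm across. The small one matches the text. Charger holders are green at (168,199) and grey at (162,245), and I take the grey one. The charger's pins point up-left (yaw about 0.25), and the spool (215,199) and roller (223,246) have no rivals. First I turn the tool to yaw 0 and travel above the small loupe.

```bash
echo '0 0 0 0 0 0.14 85 | 0 0 0 0 0 0.14 85 | 0 0 0 0 0 0.129 85 | 0 0 0 0 0 0 85' | python3 -m creep
echo '16 -43 0 0 0 0 85 | 16 -43 0 0 0 0 85 | 16 -43 0 0 0 0 85 | 16 -43 0 0 0 0 85 | 16 -43 0 0 0 0 85 | 16 -43 0 0 0 0 85 | 16 -43 0 0 0 0 85 | 16 -43 0 0 0 0 85 | 16 -43 0 0 0 0 85 | 16 -43 0 0 0 0 85 | 16 -43 0 0 0 0 85 | 15 -46 0 0 0 0 85' | python3 -m creep; echo '0 0 0 0 0 0 85 | 0 0 0 0 0 0 85' | python3 -m creep
```

```text
clock: 2.1
eef_pos: [258.6, -596.4, 196.6]
tool_rot: [3.141, 0.0, -0.0]
force: [-0.3, -0.4, 0.0]
width: 84.9
gripper_force: 0.0
clock: 3.3
eef_pos: [450.4, -76.0, 197.0]
tool_rot: [3.141, -0.001, 0.003]
force: [1.0, -0.3, -0.5]
width: 84.7
gripper_force: 0.0
clock: 3.5
eef_pos: [449.9, -76.3, 196.7]
tool_rot: [3.141, -0.0, 0.006]
force: [0.2, -0.4, 0.2]
width: 85.2
gripper_force: 0.0
```

```bash
echo '0 0 40 0 0 0 85 | 0 0 40 0 0 0 85 | 0 0 40 0 0 0 85 | 0 0 30 0 0 0 85 | 0 0 20 0 0 0 85 | 0 0 12 0 0 0 85 | 0 0 7.5 0 0 0 85 | 0 0 0 0 0 0 85' | python3 -m creep; echo '0 0 0 0 0 0 20 | 0 0 0 0 0 0 20 | 0 0 0 0 0 0 20 | 0 0 0 0 0 0 20 | 0 0 0 0 0 0 20 | 0 0 0 0 0 0 20 | 0 0 0 0 0 0 20 | 0 0 0 0 0 0 20' | python3 -m creep
```

```text
clock: 4.3
eef_pos: [449.3, -78.3, 6.9]
tool_rot: [3.141, 0.0, -0.001]
force: [0.7, 0.9, 0.2]
width: 84.8
gripper_force: 0.0
clock: 5.1
eef_pos: [449.5, -77.5, 7.1]
tool_rot: [-3.142, -0.0, -0.0]
force: [-0.4, -0.5, -1.5]
width: 19.9
gripper_force: 0.0
```

```bash
python3 - <<'E'
from h import *
t,_=cams.get_image("top"); s,_=cams.get_image("scene")
cv2.imwrite("pics/g1.png",np.hstack([cv2.resize(t[200:275,285:365],(400,375),interpolation=2),cv2.resize(s[190:265,290:370],(400,375),interpolation=2)]))
E
```

```text
(no output)
```

View pics/g1.png

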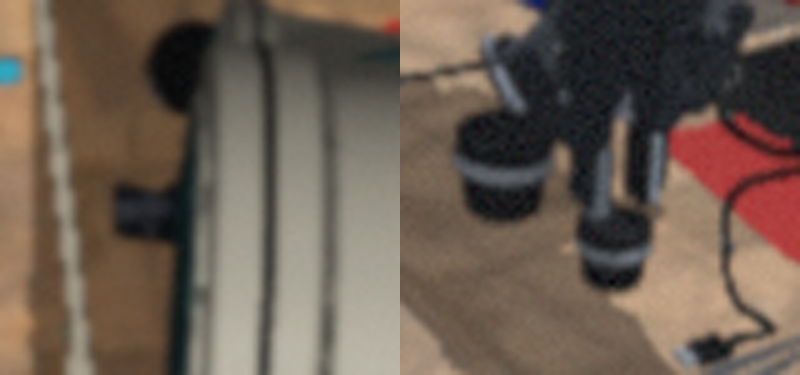

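```bash
python3 - <<'E'
from seg import *
s,d=cams.get_image("scene"); C=cloud("scene",d)
print(proj("scene",[449.5,-77.5,7]),proj("scene",[449.5,-77.5,34]),proj("scene",[449.5,-77.5,17]),read_state()["width"])
# band / rim extents: compare with initial
s0=cv2.imread("pics/scene0.png")
print(seg("scene",s0,(322,228,343,252),"dark",17),seg("scene",s,(322,231,343,252),"dark",17))
print(models.search_frame("loupe","scene")[:2])
q=C[(abs(C[...,0]-445)<35)&(abs(C[...,1]+77)<35)&(C[...,2]>5)&(C[...,2]<30)]; print(q.min(0),q.max(0),q.mean(0))
E
```

```text
[np.float64(332.06323610300575), np.float64(243.05474453275264)] [np.float64(332.6287851297491), np.float64(233.440656002158)] [np.float64(332.2712307490722), np.float64(239.5189256264992)] 19.890181653383515
{'rect': [451.2, -79.5, 36.2, 80.5, 58.3], 'cen': [453.1, -79.5], 'diam': np.float64(55.8)} {'rect': [452.5, -78.9, 37.5, 85.1, 56.7], 'cen': [455.2, -80.5], 'diam': np.float64(58.4)}
[{'extent': [302.9, 211.2, 320.0, 233.6], 'confidence': 0.78}, {'extent': [382.8, 208.5, 411.7, 231.1], 'confidence': 0.73}]
[427.16155647 -94.73901743   5.74056002] [463.62361801 -57.15911186  29.87371812] [441.23883231 -71.90534584  20.9301824 ]
```

```bash
python3 - <<'E'
from seg import *
s,d=cams.get_image("scene"); C=cloud("scene",d)
for u,v in [(340,222),(341,226),(341,229),(330,225),(330,229),(326,225),(333,232),(333,236)]: print((u,v),C[v,u].round())
print(proj("scene",[449.5,-94,9]),proj("scene",[449.5,-87,9]))
print(read_state())
E
```

```text
(340, 222) [439. -90.  67.]
(341, 226) [439. -93.  56.]
(341, 229) [439. -94.  47.]
(330, 225) [439. -61.  67.]
(330, 229) [439. -63.  55.]
(326, 225) [443. -53.  66.]
(333, 232) [462. -87.  29.]
(333, 236) [444. -75.  30.]
[np.float64(337.83212374028113), np.float64(240.78075819913877)] [np.float64(335.41037594860694), np.float64(241.44424627933532)]
{'clock': 5.35, 'qpos': array([ 0.08191674,  0.70542127,  0.03996959,  2.19145757, -0.10636818,
        0.2464613 , -1.35549024]), 'qd': array([-0.00044981,  0.00029801,  0.00185552, -0.00116053,  0.00184846,
        0.00042069,  0.00075302]), 'tau': array([-2.26294578e-03, -4.63474560e+01,  1.26183014e+00, -5.59610456e+00,
        3.14505683e-03,  1.35787181e-03,  7.34674154e-05]), 'eef_pos': array([449.5091807 , -77.49893794,   7.09897258]), 'tool_rot': array([ 3.14158898e+00,  1.59517500e-05, -2.25288697e-04]), 'force': array([ 0.64786984, -0.75180839, -0.19969333]), 'torque': array([ 0.05999057, -0.04342033,  0.0068762 ]), 'gripper_force': 0.0, 'width': 19.971429409150335}
```

The fingers' visible tips stand at about 45 mm, although the reported TCP is 7 mm. They closed above the loupe, so I measure the tip height properly.

```bash
echo '0 0 -30 0 0 0 45 | 0 0 -30 0 0 0 45 | 0 0 0 0 0 0 45 | 0 0 0 0 0 0 45 | 0 0 0 0 0 0 45' | python3 -m creep; python3 - <<'E'
from seg import *
s,d=cams.get_image("scene"); C=cloud("scene",d)
st=read_state(); print(st["eef_pos"],st["width"])
m=(abs(C[...,0]-445)<18)&(abs(C[...,1]+77)<60)&(C[...,2]>50)&(C[...,2]<200)
q=C[m]
for y0 in range(-130,-20,6):
    w=q[(q[:,1]>=y0)&(q[:,1]<y0+6)]
    if len(w)>3: print(y0,len(w),w[:,2].min().round(1),np.median(w[:,0]).round(1))
cv2.imwrite("pics/g2.png",cv2.resize(s[160:265,280:385],(600,600),interpolation=2))
E
```

```text
clock: 5.85
eef_pos: [449.0, -77.3, 66.6]
tool_rot: [-3.141, 0.001, -0.0]
force: [0.0, -0.2, -1.2]
width: 45.3
gripper_force: 0.0
[448.76901683 -77.35300101  66.34168436] 44.82143165011028
-130 98 151.2 444.3
-124 40 147.2 442.0
-118 14 116.1 442.1
-112 36 111.2 439.2
-106 124 104.7 441.1
-100 97 106.6 443.6
-94 36 173.6 433.4
-88 27 175.9 438.7
-82 21 177.7 438.4
-76 11 176.1 438.6
-70 7 176.7 431.5
-64 29 161.7 432.6
-58 89 108.3 438.0
-52 152 105.0 441.1
-46 97 110.1 443.5
-40 13 120.8 442.3
-34 24 151.2 438.8
-28 65 150.5 438.4
-22 46 159.1 438.6
```

View pics/g2.png

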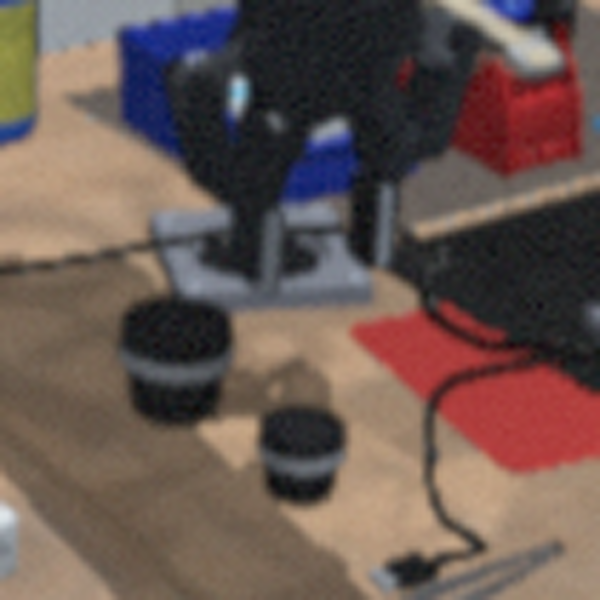

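The measured tips and palm are both about 37 mm higher than the reported TCP implies, while x and y agree. So I go down in stages and re-measure the tips with depth.

```bash
cat > tip.py <<'E'
import sys
from seg import *
def tip(half=70):
    s,d=cams.get_image("scene"); C=cloud("scene",d); st=read_state(); e=st["eef_pos"]
    print("eef",e.round(1),"yaw",st["tool_rot"].round(3),"w",round(st["width"],1),"gf",round(st["gripper_force"],1),"F",st["force"].round(1))
    y=st["tool_rot"][2]; ax=np.array([np.sin(y),-np.cos(y)])
    D=(C[...,:2]-e[:2]); a=D@ax; b=D@np.array([np.cos(y),np.sin(y)])
    for sg in (1,-1):
        w=st["width"]/2; m=(abs(b)<14)&(sg*a>w-1)&(sg*a<w+13)&(C[...,2]>e[2]+20)&(C[...,2]<e[2]+80)
        if m.sum()>5: print("finger",sg,m.sum(),"low z",np.sort(C[m][:,2])[:4].round(1))
    return s,d,C
if __name__=="__main__": tip()
E
echo '0 0 30 0 0 0 60 | 0 0 25 0 0 0 60 | 0 0 20 0 0 0 60 | 0 0 10 0 0 0 60 | 0 0 0 0 0 0 60 | 0 0 0 0 0 0 60' | python3 -m creep; python3 tip.py
```

```text
clock: 6.5
eef_pos: [448.6, -76.2, -11.5]
tool_rot: [-3.138, 0.005, -0.0]
force: [1.3, -0.8, -0.3]
width: 60.2
gripper_force: 0.0
eef [449.  -76.2 -11. ] yaw [-3.138  0.004  0.   ] w 60.2 gf 0.0 F [ 0.9 -0.6  0.3]
finger 1 110 low z [27.9 29.4 29.5 29.8]
finger -1 91 low z [30.9 31.9 32.1 32.5]
```

```bash
echo '0 0 -10 0 0 0 60 | 0 0 0 0 -0.06 0 60 | -2 0 5 0 0 0 60 | 0 0 10 0 0 0 60 | 0 0 5 0 0 0 60 | 0 0 0 0 0 0 60' | python3 -m creep; python3 tip.py; python3 -c "
from h import *;print(read_state()['qpos'].round(3))"
```

```text
clock: 7.15
eef_pos: [444.4, -76.1, -21.6]
tool_rot: [-3.137, 0.066, -0.001]
force: [0.5, -0.8, -0.5]
width: 59.9
gripper_force: 0.0
eef [444.9 -76.2 -21.2] yaw [-3.137e+00  6.500e-02 -1.000e-03] w 59.9 gf 0.0 F [ 0.4 -0.2 -0.4]
finger 1 144 low z [-1.  -0.7 -0.5 -0.2]
finger -1 127 low z [-0.3 -0.   0.1  0.3]
[-0.04   0.792  0.218  2.148 -0.504  0.317 -0.965]
```

```bash
sed -i 's/e\[2\]+20)/max(4,e[2]+25))/' tip.py; echo '1.5 0 4 0 0 0 60 | 0 0 3 0 0 0 60 | 0 0 0 0 0 0 60' | python3 -m creep; python3 tip.py;  echo '0 0 0 0 0 0 50 | 0 0 0 0 0 0 40 | 0 0 0 0 0 0 30 | 0 0 0 0 0 0 25 | 0 0 0 0 0 0 25 | 0 0 0 0 0 0 25' | python3 -m creep
```

```text
clock: 7.5
eef_pos: [446.8, -76.2, -28.2]
tool_rot: [-3.138, 0.064, -0.0]
force: [-0.8, -0.4, 0.7]
width: 60.3
gripper_force: 0.0
eef [446.9 -76.2 -28. ] yaw [-3.138  0.064 -0.   ] w 60.0 gf 0.0 F [ 0.2 -0.1  1.1]
finger 1 101 low z [11.8 12.3 13.3 14.2]
finger -1 88 low z [12.9 14.6 15.6 16. ]
clock: 8.15
eef_pos: [447.2, -76.2, -27.4]
tool_rot: [-3.138, 0.063, -0.0]
force: [-0.5, -0.1, 5.6]
width: 34.6
gripper_force: 59.4
```

```bash
echo '0 0 -5 0 0 0 25 | 0 0 -10 0 0 0 25 | 0 0 -25 0 0 0 25 | 0 0 -30 0 0 0 25 | 2 20 0 0 0 0 25 | 2 35 0 0 0 0 25 | 2 35 0 0 0 0 25 | 2 35 0 0 0 0 25 | 2 35 0 0 0 0 25 | 2 35 0 0 0 0 25 | 2 30 0 0 0 0 25 | 2 8 0 0 0 0 25' | python3 -m creep; echo '0 0 0 0 0 0 25 | 0 0 0 0 0 0 25' | python3 -m creep; python3 - <<'E'
from tip import *
s,d,C=tip()
t,_=cams.get_image("top")
cv2.imwrite("pics/g3.png",np.hstack([cv2.resize(s[150:250,350:450],(400,400),interpolation=2),cv2.resize(t[190:270,370:450],(400,400),interpolation=2)]))
E
```

```text
clock: 9.35
eef_pos: [466.7, -314.5, 41.2]
tool_rot: [3.141, 0.063, -0.005]
force: [-0.2, -0.5, -0.1]
width: 34.4
gripper_force: 59.8
clock: 9.55
eef_pos: [467.3, -307.6, 40.2]
tool_rot: [-3.136, 0.064, 0.001]
force: [0.7, -0.0, 0.1]
width: 34.8
gripper_force: 59.8
eef [ 467.5 -307.2   40.1] yaw [-3.136e+00  6.400e-02  2.000e-03] w 34.8 gf 59.8 F [ 1.4 -1.3 -0.7]
finger 1 76 low z [77.2 79.3 81.1 82.4]
finger -1 103 low z [76.6 77.1 77.3 77.9]
```

View pics/g3.png

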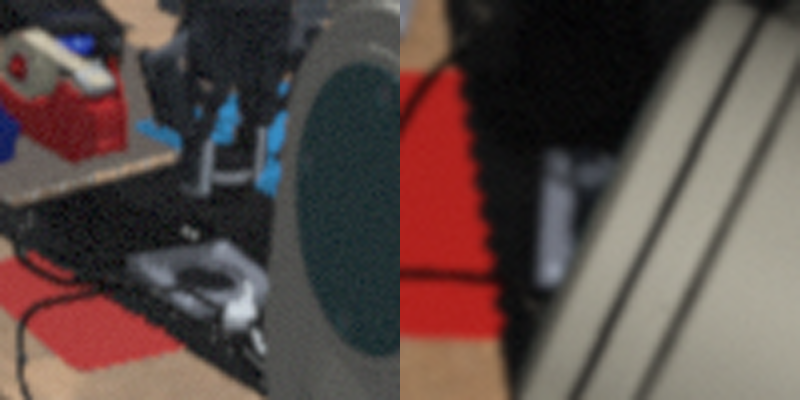

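Scene crop: the loupe is held above its holder pocket, which shows at about (205,280) in the crop. I lower it.

```bash
echo '2 2 20 0 0 0 25 | 2 0 20 0 0 0 25 | 1 0 10 0 0 0 25 | 0 0 6 0 0 0 25 | 0 0 3 0 0 0 25 | 0 0 0 0 0 0 25' | python3 -m creep; echo '0 0 2 0 0 0 25 | 0 0 0 0 0 0 25 | 0 0 0 0 0 0 25' | python3 -m creep; python3 tip.py
```

```text
clock: 10.25
eef_pos: [468.7, -311.1, -18.9]
tool_rot: [-3.138, 0.064, 0.0]
force: [-0.7, 0.6, -0.1]
width: 35.0
gripper_force: 59.8
clock: 10.55
eef_pos: [468.7, -311.4, -20.7]
tool_rot: [-3.138, 0.063, -0.0]
force: [-0.2, 0.1, -0.2]
width: 34.6
gripper_force: 59.8
eef [ 468.7 -311.4  -20.7] yaw [-3.138  0.063 -0.   ] w 34.6 gf 59.8 F [-0.2  0.2  0.4]
finger 1 90 low z [4.3 4.5 4.9 5.1]
finger -1 98 low z [5.8 6.1 6.4 6.8]
```

```bash
echo '0 -1.5 1.3 0 0 0 25 | 0 0 0 0 0 0 25 | 0 0 0 0 0 0 25' | python3 -m creep; echo '0 0 0 0 0 0 38 | 0 0 0 0 0 0 42 | 0 0 0 0 0 0 50 | 0 0 0 0 0 0 60 | 0 0 0 0 0 0 60' | python3 -m creep; echo '0 0 -15 0 0 0 60 | 0 0 -30 0 0 0 60 | 0 0 -40 0 0 0 70 | 0 0 -40 0 0 0 85 | 0 0 0 0 0.064 0 85 | 0 0 0 0 0 0 85' | python3 -m creep
```

```text
clock: 10.9
eef_pos: [468.5, -309.5, -22.3]
tool_rot: [-3.138, 0.064, -0.0]
force: [-0.2, -0.1, -0.4]
width: 34.8
gripper_force: 59.8
clock: 11.4
eef_pos: [468.4, -309.7, -22.3]
tool_rot: [-3.138, 0.064, -0.0]
force: [0.3, -0.2, 0.9]
width: 59.9
gripper_force: 0.0
clock: 12.0
eef_pos: [475.1, -311.0, 104.9]
tool_rot: [-3.139, -0.002, -0.003]
force: [0.3, -0.2, -0.1]
width: 85.2
gripper_force: 0.0
```

Loupe released. Before moving on I check it while travelling towards the charger.

```bash
echo '-2 -30 0 0 0 0 85 | -2 -35 0 0 0 0 85 | -2 -35 0 0 0 0 85 | -2 -35 0 0 0 0 85 | -2 -35 0 0 0 0 85 | -2 -35 0 0 0 0 85 | -2 -35 0 0 0 0 85 | -2 -35 0 0 0 0 85 | -2 -35 0 0 0 0 85 | -2 -35 0 0 0 0 85 | -2 -35 0 0 0 0 85 | 1 -5 0 0 0 0 85' | python3 -m creep; echo '0 0 0 0 0 -0.125 85 | 0 0 0 0 0 -0.125 85 | 0 0 0 0 -0.05 0 60 | 0 0 0 0 0 0 60 | 0 0 0 0 0 0 60' | python3 -m creep; python3 - <<'E'
from seg import *
s,d=cams.get_image("scene"); t,_=cams.get_image("top")
for n in ("loupe",): print([(r["extent"],r["confidence"]) for r in models.search_frame(n,"top")])
cv2.imwrite("pics/g4.png",np.hstack([cv2.resize(s[190:250,370:430],(400,400),interpolation=2),cv2.resize(t[205:265,385:445],(400,400),interpolation=2)]))
C=cloud("scene",d); q=C[(abs(C[...,0]-471)<25)&(abs(C[...,1]+310)<25)&(C[...,2]>16)&(C[...,2]<60)]; print(len(q),q.min(0),q.max(0))
E
```

```text
clock: 13.2
eef_pos: [454.2, 80.0, 103.2]
tool_rot: [-3.136, 0.003, 0.007]
force: [0.9, -0.2, -0.9]
width: 85.3
gripper_force: 0.0
clock: 13.7
eef_pos: [455.5, 74.4, 103.5]
tool_rot: [-3.139, 0.049, 0.249]
force: [-0.1, 0.4, 0.8]
width: 60.0
gripper_force: 0.0
[([405.4, 227.3, 422.2, 240.3], 0.73), ([312.3, 204.8, 333.1, 224.8], 0.61)]
162 [ 450.00514145 -327.44486381   16.97326247] [ 488.41479886 -289.21858347   40.57994943]
```

View pics/g4.png

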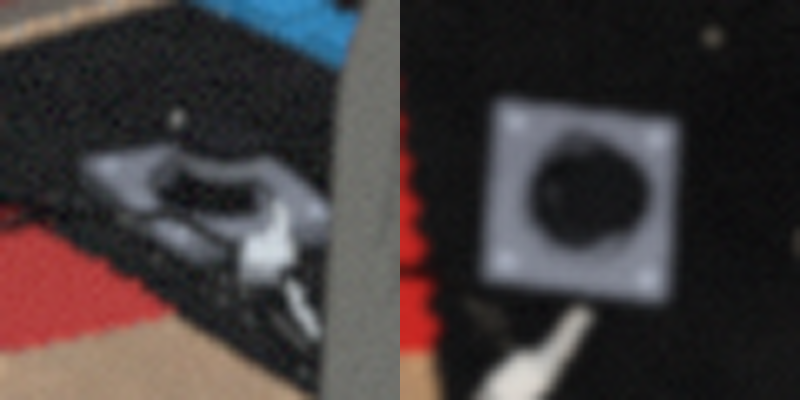

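Both crops show the loupe standing in its pocket (top at about 40 mm, centre about (469,-308)). Now down to the charger.

```bash
echo '2 0.5 40 0 0 0 60 | 2 0 40 0 0 0 60 | 1 0 25 0 0 0 60 | 0 0 10 0 0 0 60 | 0 0 0 0 0 0 60 | 0 0 0 0 0 0 60' | python3 -m creep; python3 tip.py; python3 -c "
from h import *;print(read_state()['qpos'].round(3))"
```

```text
clock: 14.45
eef_pos: [455.5, 74.5, -10.5]
tool_rot: [-3.138, 0.048, 0.249]
force: [0.5, 0.3, 0.3]
width: 60.0
gripper_force: 0.0
eef [455.9  74.6 -10.2] yaw [-3.138  0.047  0.25 ] w 60.0 gf 0.0 F [ 0.8  0.8 -0.3]
finger 1 125 low z [28.4 30.8 31.5 32.3]
finger -1 103 low z [30.1 31.2 31.5 32.8]
[-0.356  0.767  0.2    2.136 -0.451  0.326 -1.095]
```

```bash
echo '-0.5 1 10 0 0 0 60 | 0 0 7 0 0 0 60 | 0 0 2 0 0 0 60 | 0 0 0 0 0 0 60' | python3 -m creep; python3 tip.py; echo '0 0 0 0 0 0 45 | 0 0 0 0 0 0 35 | 0 0 0 0 0 0 28 | 0 0 0 0 0 0 20 | 0 0 0 0 0 0 20 | 0 0 0 0 0 0 20' | python3 -m creep; echo '0 0 -5 0 0 0 20 | 0 0 -10 0 0 0 20 | 0 0 -25 0 0 0 20 | 0 0 -30 0 0 0 20 | 0 0 0 0 0 0 20' | python3 -m creep
```

```text
clock: 14.9
eef_pos: [453.5, 73.3, -30.6]
tool_rot: [-3.138, 0.049, 0.25]
force: [0.8, -0.1, -0.4]
width: 60.5
gripper_force: 0.0
eef [453.7  73.3 -30.4] yaw [-3.138  0.049  0.25 ] w 59.9 gf 0.0 F [ 0.3 -0.1  0.9]
finger 1 115 low z [10.5 11.6 11.9 12.1]
finger -1 95 low z [10.7 10.9 11.5 11.8]
clock: 15.55
eef_pos: [453.9, 73.4, -29.9]
tool_rot: [-3.138, 0.048, 0.25]
force: [-1.1, -0.3, 5.6]
width: 26.9
gripper_force: 59.4
clock: 16.05
eef_pos: [459.8, 74.2, 42.9]
tool_rot: [-3.139, 0.042, 0.25]
force: [1.2, 1.0, -0.7]
width: 26.9
gripper_force: 59.0
```

```bash
echo '0 0 0 0 0 0.11 20 | 0 0 0 0 0 0.103 20 | 2 -25 0 0 0 0 20 | 2 -35 0 0 0 0 20 | 2 -35 0 0 0 0 20 | 2 -35 0 0 0 0 20 | 2 -35 0 0 0 0 20 | 2 -35 0 0 0 0 20 | 2 -35 0 0 0 0 20 | 2 -35 0 0 0 0 20 | 2 -24 0 0 0 0 20 | 0 -5 0 0 0 0 20' | python3 -m creep; echo '0 0 0 0 0 0 20 | 0 0 0 0 0 0 20' | python3 -m creep; python3 - <<'E'
from tip import *
s,d,C=tip(); t,_=cams.get_image("top")
for u,v in [(140,256),(144,290)]: pass
print([(r["position"],r["confidence"],atz("top",*r["position"],0).round(1)) for r in models.mark_of("charger_holder","top")])
cv2.imwrite("pics/g5.png",np.hstack([cv2.resize(s[225:315,100:190],(400,400),interpolation=2),cv2.resize(t[205:275,135:205],(400,400),interpolation=2)]))
E
```

```text
clock: 17.25
eef_pos: [462.7, 377.5, 36.1]
tool_rot: [3.137, 0.049, 0.042]
force: [-0.5, 0.0, -0.8]
width: 26.9
gripper_force: 59.1
clock: 17.45
eef_pos: [464.1, 371.2, 36.6]
tool_rot: [3.133, 0.049, 0.035]
force: [0.5, -0.0, 0.5]
width: 26.5
gripper_force: 59.1
eef [464.4 371.   36.7] yaw [3.133 0.049 0.034] w 27.1 gf 59.1 F [-0.8  0.4 -0.1]
finger 1 126 low z [70.9 72.5 75.4 76. ]
finger -1 130 low z [68.4 71.6 71.8 74.3]
[([162.1, 243.2], 0.9, array([475.3, 377.7,   0. ])), ([167.5, 200.2], 0.76, array([595.7, 365.4,   0. ]))]
```

View pics/g5.png

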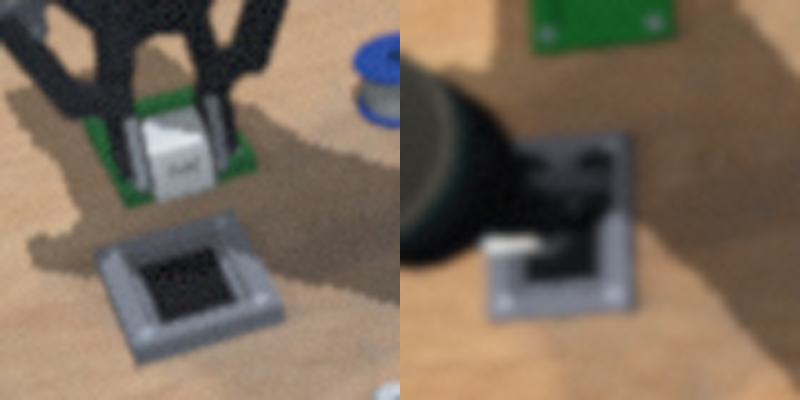

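Scene crop: the charger is upright in the fingers, above the grey holder (crop (185,285)). I lower it.

```bash
echo '1 -2 20 0 0 0 20 | 1 -1 18 0 0 0 20 | 1 0 10 0 0 0 20 | 0 0 6 0 0 0 20 | 0 0 0 0 0 0 20 | 0 0 0 0 0 0 20' | python3 -m creep; python3 tip.py
```

```text
clock: 18.2
eef_pos: [464.9, 375.9, -16.8]
tool_rot: [3.135, 0.048, 0.036]
force: [0.1, 0.0, 0.7]
width: 26.8
gripper_force: 59.1
eef [465.  376.1 -16.7] yaw [3.135 0.047 0.036] w 27.1 gf 59.1 F [ 0.2 -0.4  0.6]
finger 1 142 low z [8.4 8.7 8.8 9.5]
finger -1 140 low z [ 8.5 10.4 10.7 10.7]
```

```bash
echo '-0.5 1.5 4 0 0 0 20 | 0 0 2 0 0 0 20 | 0 0 1 0 0 0 20 | 0 0 0 0 0 0 20 | 0 0 0 0 0 0 20' | python3 -m creep
```

```text
clock: 18.75
eef_pos: [463.7, 374.5, -24.3]
tool_rot: [3.135, 0.048, 0.037]
force: [-0.1, 0.5, -1.3]
width: 27.1
gripper_force: 59.1
```

```bash
python3 tip.py | head -1
```

```text
eef [463.7 374.5 -24.3] yaw [3.135 0.048 0.037] w 26.8 gf 59.1 F [-0.9  0.1 -0.2]
```

```bash
echo '0 0 0 0 0 0 30 | 0 0 0 0 0 0 34 | 0 0 0 0 0 0 45 | 0 0 0 0 0 0 60 | 0 0 0 0 0 0 60 | 0 0 -15 0 0 0 60 | 0 0 -30 0 0 0 60 | 0 0 -40 0 0 0 60 | 0 0 -20 0 0 0 60 | 0 0 0 0 0.048 0 60' | python3 -m creep; echo '0 35 0 0 0 0.1 60 | 0 35 0 0 0 0.1 60 | 0 35 0 0 0 0.1 60 | 0 35 0 0 0 0.082 60 | 0 20 0 0 0 0 60 | 0 0 0 0 0 0 60 | 0 0 0 0 0 0 60' | python3 -m creep; python3 - <<'E'
from seg import *
s,d=cams.get_image("scene"); t,dt=cams.get_image("top"); print(read_state()["eef_pos"])
C=cloud("scene",d); q=C[(abs(C[...,0]-474)<28)&(abs(C[...,1]-374)<20)&(C[...,2]>17)&(C[...,2]<60)]; print(len(q),q.min(0).round(),q.max(0).round(),np.percentile(q[:,2],[50,90]))
print(seg("top",t,(152,230,178,258),"white",33))
cv2.imwrite("pics/g6.png",np.hstack([cv2.resize(s[225:315,110:230],(400,300),interpolation=2),cv2.resize(t[215:275,145:225],(400,300),interpolation=2)]))
E
```

```text
clock: 19.8
eef_pos: [473.8, 376.2, 85.4]
tool_rot: [3.139, -0.009, 0.035]
force: [0.5, 0.4, -0.4]
width: 59.9
gripper_force: 0.0
clock: 20.5
eef_pos: [446.9, 219.0, 82.6]
tool_rot: [3.137, -0.003, -0.345]
force: [0.3, 0.1, 0.8]
width: 59.8
gripper_force: 0.0
[446.91687265 219.92202142  82.08036045]
217 [449. 361.  17.] [496. 389.  36.] [32.11060909 34.70204918]Traceback (most recent call last):
  File "<stdin>", line 4, in <module>
  File "seg.py", line 8, in seg
    c=max(cs,key=cv2.contourArea)[:,0].astype(float)
      ~~~^^^^^^^^^^^^^^^^^^^^^^^^
ValueError: max() iterable argument is empty
```

Depth puts the charger seated: top about 33 mm, extents centred at (472.5,375). Next the roller.

```bash
echo '9 4 0 0 0 0 60 | 8.5 3.5 20 0 0 0 60 | 0 0 35 0 0 0 60 | 0 0 25 0 0 0 60 | 0 0 10 0 0 0 60 | 0 0 0 0 0 0 60 | 0 0 0 0 0 0 60' | python3 -m creep; python3 - <<'E'
from tip import *
s,d,C=tip(); print(read_state()["qpos"].round(3))
cv2.imwrite("pics/g6.png",np.hstack([cv2.resize(s[225:315,110:250],(420,270),interpolation=2)]))
q=C[(abs(C[...,0]-461)<60)&(abs(C[...,1]-207)<35)&(C[...,2]>15)&(C[...,2]<27)]; print(q.min(0).round(),q.max(0).round(),q.mean(0).round(1))
E
```

```text
clock: 21.3
eef_pos: [461.0, 204.8, -7.7]
tool_rot: [3.136, -0.003, -0.345]
force: [0.0, 0.4, -0.2]
width: 59.9
gripper_force: 0.0
eef [461.2 204.9  -7.3] yaw [ 3.136 -0.004 -0.345] w 60.1 gf 0.0 F [-0.  -0.7  0.9]
finger 1 86 low z [34.4 35.6 36.2 37.3]
finger -1 96 low z [34.9 35.2 36.4 36.5]
[-0.728  0.804  0.381  2.072 -0.735  0.401 -1.678]
[414. 184.  15.] [507. 234.  27.] [452.  211.2  23. ]
```

View pics/g6.png

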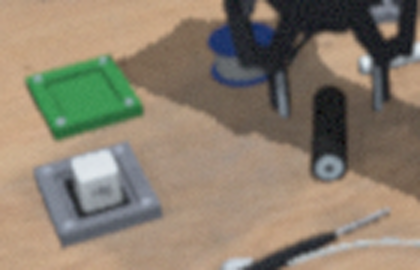

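The picture shows the charger seated in the grey holder (crop (97,185)) and the roller (328,135) between the open fingers. I go down and close.

```bash
echo '-1 -2 12 0 0 0 60 | 0 0 8 0 0 0 60 | 0 0 2.5 0 0 0 60 | 0 0 0 0 0 0 60' | python3 -m creep; python3 tip.py; echo '0 0 0 0 0 0 45 | 0 0 0 0 0 0 35 | 0 0 0 0 0 0 28 | 0 0 0 0 0 0 20 | 0 0 0 0 0 0 15 | 0 0 0 0 0 0 15' | python3 -m creep
```

```text
clock: 21.75
eef_pos: [459.5, 206.6, -31.2]
tool_rot: [3.135, -0.002, -0.345]
force: [1.4, 0.6, 0.2]
width: 60.4
gripper_force: 0.0
eef [459.7 206.6 -31. ] yaw [ 3.135e+00 -2.000e-03 -3.450e-01] w 60.3 gf 0.0 F [ 0.2 -1.   1.4]
finger 1 81 low z [12.6 12.7 14.  16.5]
finger -1 89 low z [13.3 13.4 15.2 15.7]
clock: 22.4
eef_pos: [460.0, 206.9, -30.3]
tool_rot: [3.136, -0.003, -0.345]
force: [-0.1, -1.0, 6.3]
width: 24.1
gripper_force: 58.7
```

```bash
echo '0 0 -5 0 0 0 15 | 0 0 -15 0 0 0 15 | 0 0 -25 0 0 0 15 | 0 0 -30 0 0 0 15 | 20 3 0 0 0 -0.05 15 | 34 6 0 0 0 0 15 | 34 6 0 0 0 0 15 | 34 6 0 0 0 0 15 | 34 6 0 0 0 0 15 | 34 6 0 0 0 0 15 | 32 6 0 0 0 0 15 | 16 2 0 0 0 0 15' | python3 -m creep; echo '0 0 0 0 0 0 15 | 0 0 0 0 0 0 15' | python3 -m creep; python3 - <<'E'
from tip import *
s,d,C=tip(); t,_=cams.get_image("top")
cv2.imwrite("pics/g7.png",np.hstack([cv2.resize(s[170:250,185:285],(400,320),interpolation=2),cv2.resize(t[130:210,215:315],(400,320),interpolation=2)]))
q=C[(abs(C[...,0]-676)<55)&(abs(C[...,1]-98)<35)&(C[...,2]>25)&(C[...,2]<72)]; print(q.min(0).round(),q.max(0).round())
E
```

```text
clock: 23.6
eef_pos: [677.5, 94.9, 45.1]
tool_rot: [3.133, -0.004, -0.297]
force: [-1.1, 0.6, -0.9]
width: 24.1
gripper_force: 59.0
clock: 23.8
eef_pos: [674.0, 98.1, 44.4]
tool_rot: [3.135, -0.0, -0.295]
force: [-0.5, 0.7, -0.6]
width: 23.8
gripper_force: 59.0
eef [673.6  98.9  44.4] yaw [ 3.135  0.    -0.295] w 24.2 gf 59.0 F [ 0.1 -0.4 -0.7]
finger 1 74 low z [81.1 82.5 85.9 86. ]
finger -1 72 low z [80.9 82.6 82.7 85.1]Traceback (most recent call last):
  File "<stdin>", line 4, in <module>
    return umr_minimum(a, axis, None, out, keepdims, initial, where)
ValueError: zero-size array to reduction operation minimum which has no identity
```

View pics/g7.png

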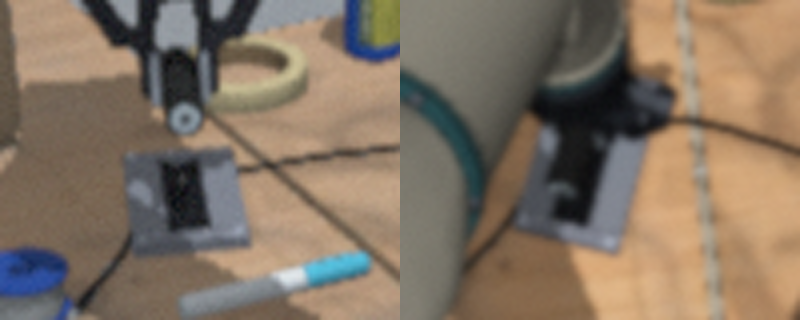

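The roller is held over the trough and parallel to it (crop (183,90) above (185,195)). I lower it.

```bash
echo '1.5 0 20 0 0 0 15 | 1 0 20 0 0 0 15 | 0 0 12 0 0 0 15 | 0 0 8 0 0 0 15 | 0 0 4 0 0 0 15 | 0 0 0 0 0 0 15 | 0 0 0 0 0 0 15' | python3 -m creep
```

```text
clock: 24.6
eef_pos: [678.1, 96.6, -18.6]
tool_rot: [3.135, -0.003, -0.295]
force: [-0.3, -0.1, -1.2]
width: 23.8
gripper_force: 59.0
```

```bash
echo '-2.4 -0.7 2 0 0 0 15 | 0 0 2 0 0 0 15 | 0 0 1 0 0 0 15 | 0 0 0 0 0 0 15 | 0 0 0 0 0 0 15' | python3 -m creep; python3 -c "
from h import *;s=read_state();print(s['eef_pos'],s['force'])"
```

```text
clock: 25.1
eef_pos: [675.5, 98.3, -23.8]
tool_rot: [3.135, -0.002, -0.295]
force: [-0.6, 0.5, 1.6]
width: 24.1
gripper_force: 60.0
[675.54276181  98.31371057 -23.80400506] [-0.57007583  0.54230864  1.62795905]
```

```bash
echo '0 0 0.7 0 0 0 15 | 0 0 0 0 0 0 15 | 0 0 0 0 0 0 15' | python3 -m creep; echo '0 0 0 0 0 0 26 | 0 0 0 0 0 0 30 | 0 0 0 0 0 0 40 | 0 0 0 0 0 0 60 | 0 0 0 0 0 0 60 | 0 0 -15 0 0 0 60 | 0 0 -30 0 0 0 60 | 0 0 -40 0 0 0 75 | 0 0 -20 0 0 0 75 | 0 0 0 0 0 0 75' | python3 -m creep
```

```text
clock: 25.4
eef_pos: [675.6, 98.3, -23.9]
tool_rot: [3.136, -0.002, -0.295]
force: [-2.4, 0.5, 4.5]
width: 23.9
gripper_force: 62.6
clock: 26.4
eef_pos: [678.7, 98.6, 85.3]
tool_rot: [3.138, -0.009, -0.295]
force: [0.6, -0.6, 0.4]
width: 75.1
gripper_force: 0.0
```

```bash
echo '-24 -20 0 0 0 0 80 | -25 -21 0 0 0 0 80 | -25 -21 0 0 0 0 80 | -25 -21 0 0 0 0 80 | -23 -19 0 0 0 0 80 | 0 0 0 0 0 0 80 | 0 0 0 0 0 0 80' | python3 -m creep; python3 - <<'E'
from tip import *
s,d,C=tip(); t,dt=cams.get_image("top"); CT=cloud("top",dt)
cv2.imwrite("pics/g8.png",np.hstack([cv2.resize(s[170:270,170:295],(400,320),interpolation=2),cv2.resize(t[130:210,215:315],(400,320),interpolation=2)]))
for c in (C,CT):
    q=c[(abs(c[...,0]-676)<65)&(abs(c[...,1]-98)<38)&(c[...,2]>17)&(c[...,2]<45)]; 
    if len(q): print(q.min(0).round(),q.max(0).round(),np.percentile(q[:,2],[50,95]))
    q=c[(abs(c[...,0]-592)<35)&(abs(c[...,1]-231)<35)&(c[...,2]>20)&(c[...,2]<40)]
    if len(q): print("sp",q.min(0).round(),q.max(0).round(),np.percentile(q[:,2],[50,95]))
print([(r["position"],r["confidence"],atz("scene",*r["position"],0).round(1)) for r in models.mark_of("spool_holder","scene")],[(r["position"],r["confidence"],atz("top",*r["position"],0).round(1)) for r in models.mark_of("spool_holder","top")])
print(seg("top",t,(334,154,385,203),"greyall",11),seg("scene",s,(176,229,206,246),"blue",28))
E
```

```text
clock: 27.1
eef_pos: [587.8, 232.5, 79.1]
tool_rot: [3.135, -0.002, -0.293]
force: [0.6, -1.3, -0.1]
width: 80.1
gripper_force: 0.0
eef [588.6 231.1  79.4] yaw [ 3.134e+00 -3.000e-03 -2.950e-01] w 79.9 gf 0.0 F [ 0.7 -0.4  1.2]
finger 1 62 low z [129.9 130.2 131.4 132.4]
finger -1 71 low z [127.2 129.8 130.5 132.2]
[627.  78.  18.] [722. 124.  35.] [29.65730688 33.30443348]
sp [564. 206.  20.] [623. 261.  33.] [30.47150041 32.71697652]
[630.  75.  17.] [721. 130.  38.] [28.3012603  32.60568582]
sp [568. 208.  21.] [613. 260.  36.] [29.33049953 32.81941385]
[([324.0, 206.6], 0.9, array([ 639.5, -171.6,    0. ]))] [([358.2, 177.3], 0.9, array([ 641.2, -175.6,    0. ]))]
{'rect': [642.0, -177.5, 103.3, 107.7, 69.3], 'cen': [640.7, -176.9], 'diam': np.float64(114.8)} {'rect': [595.5, 233.0, 50.7, 52.0, 63.3], 'cen': [595.0, 233.0], 'diam': np.float64(51.4)}
```

View pics/g8.png

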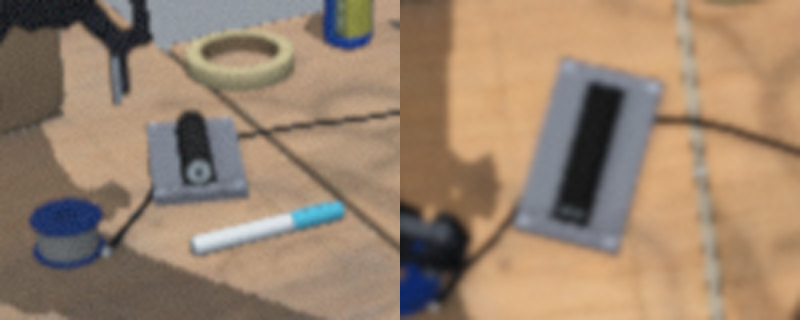

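The roller lies in the trough (crop (193,150); top at about 31 mm as expected). Next the spool.

```bash
echo '1.5 -1.2 20 0 0 0 80 | 1.5 -1.2 35 0 0 0 80 | 0 0 25 0 0 0 80 | 0 0 10 0 0 0 80 | 0 0 0 0 0 0 80 | 0 0 0 0 0 0 80' | python3 -m creep; python3 - <<'E'
from tip import *
s,d,C=tip(); t,_=cams.get_image("top")
cv2.imwrite("pics/g9.png",cv2.resize(s[195:265,155:245],(630,490),interpolation=2))
E
```

```text
clock: 27.9
eef_pos: [593.1, 232.1, -9.7]
tool_rot: [3.136, -0.004, -0.296]
force: [0.8, -0.2, -0.3]
width: 80.1
gripper_force: 0.0
eef [593.4 232.5  -9.3] yaw [ 3.136 -0.004 -0.296] w 79.9 gf 0.0 F [ 1.3 -0.7  0.4]
finger 1 58 low z [40.1 40.6 42.4 44.9]
finger -1 72 low z [39.4 39.8 40.9 41.8]
```

View pics/g9.png

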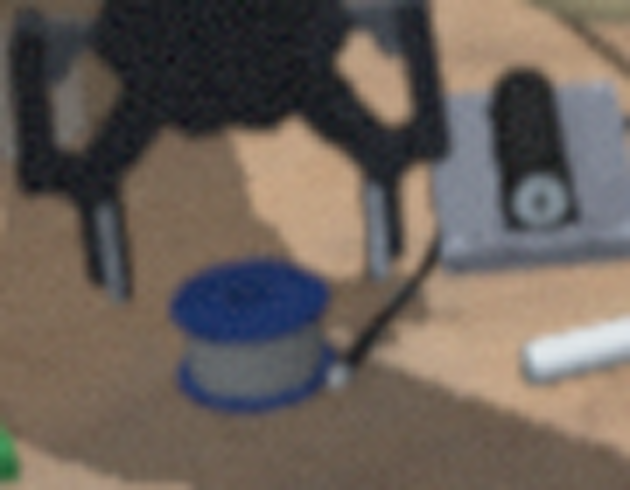

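The spool (250,330) sits midway between the fingers at (110,260) and (378,240). I go down and close.

```bash
echo '0 0 10 0 0 0 80 | 0 0 7 0 0 0 80 | 0 0 3 0 0 0 80 | 0 0 0 0 0 0 80' | python3 -m creep; echo '0 0 0 0 0 0 70 | 0 0 0 0 0 0 62 | 0 0 0 0 0 0 56 | 0 0 0 0 0 0 50 | 0 0 0 0 0 0 45 | 0 0 0 0 0 0 45 | 0 0 0 0 0 0 45' | python3 -m creep; python3 tip.py
```

```text
clock: 28.4
eef_pos: [591.4, 232.5, -31.4]
tool_rot: [3.134, -0.001, -0.295]
force: [0.3, -0.7, 0.3]
width: 79.9
gripper_force: 0.0
clock: 29.1
eef_pos: [592.3, 232.8, -29.7]
tool_rot: [3.136, -0.002, -0.295]
force: [-2.0, -0.4, 5.9]
width: 50.7
gripper_force: 61.2
eef [592.3 232.8 -29.7] yaw [ 3.136e+00 -2.000e-03 -2.950e-01] w 50.5 gf 61.2 F [-2.7  0.6  5.1]
finger 1 92 low z [4.6 4.9 5.  5.1]
finger -1 89 low z [4.3 4.6 4.6 5.7]
```

```bash
echo '0 0 -3 0 0 0 45 | 0 0 -6 0 0 0 45 | 0 0 -15 0 0 0 45 | 0 0 -25 0 0 0 45 | 0 0 -25 0 0 0 45 | 0 0 0 0 0 0 45 | 0 0 0 0 0 0 45' | python3 -m creep; python3 - <<'E'
from tip import *
s,d,C=tip(); t,_=cams.get_image("top")
cv2.imwrite("pics/g10.png",cv2.resize(s[175:255,155:245],(630,560),interpolation=2))
q=C[(abs(C[...,0]-592)<40)&(abs(C[...,1]-232)<29)&(C[...,2]>55)&(C[...,2]<112)]; print(len(q),q.min(0).round(),q.max(0).round())
E
```

```text
clock: 29.85
eef_pos: [592.2, 233.4, 44.2]
tool_rot: [3.136, -0.003, -0.295]
force: [0.6, -0.0, -2.6]
width: 50.8
gripper_force: 62.6
eef [591.4 233.3  43.2] yaw [ 3.135e+00 -1.000e-03 -2.950e-01] w 50.8 gf 62.6 F [-0.7  0.2 -2.3]
finger 1 86 low z [74.9 77.2 83.6 85.7]
finger -1 94 low z [76.2 77.1 77.3 78. ]
485 [563. 203.  73.] [622. 260. 112.]
```

View pics/g10.png

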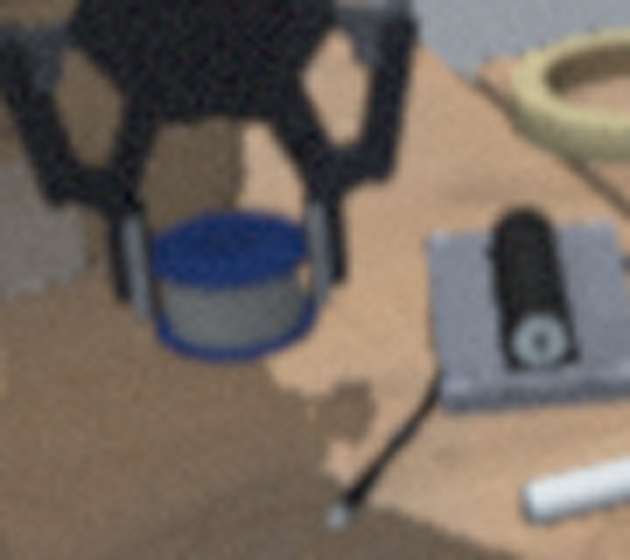

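The spool hangs level in the fingers (crop (230,285)). I carry it to its holder.

```bash
echo '8 18 0 0 0 0 45 | 15 34 0 0 0 0 45 | 15 34 0 0 0 0 45 | 15 34 0 0 0 0 45 | 15 34 0 0 0 0 45 | 15 34 0 0 0 0 45 | 15 34 0 0 0 0 45 | 15 34 0 0 0 0 45 | 15 34 0 0 0 0 45 | 15 34 0 0 0 0 45 | 15 34 0 0 0 0 45 | 8 19 0 0 0 0 45' | python3 -m creep; echo '0 0 0 0 0 0 45 | 0 0 0 0 0 0 45 | 0 0 0 0 0 0 45' | python3 -m creep; python3 - <<'E'
from tip import *
s,d,C=tip()
cv2.imwrite("pics/g11.png",cv2.resize(s[155:235,275:375],(700,560),interpolation=2))
E
```

```text
clock: 31.15
eef_pos: [639.9, -180.8, 45.0]
tool_rot: [3.132, -0.001, -0.299]
force: [-0.7, -0.4, -1.4]
width: 50.8
gripper_force: 62.7
clock: 31.45
eef_pos: [640.7, -173.6, 45.1]
tool_rot: [3.137, 0.0, -0.293]
force: [0.2, -0.4, -1.7]
width: 51.3
gripper_force: 62.7
eef [ 641.  -173.5   45.3] yaw [ 3.136 -0.    -0.293] w 50.8 gf 62.7 F [ 0.3 -0.5 -2.1]
finger 1 75 low z [77.8 78.8 78.8 85.5]
finger -1 65 low z [76.8 77.9 78.5 79.7]
```

View pics/g11.png

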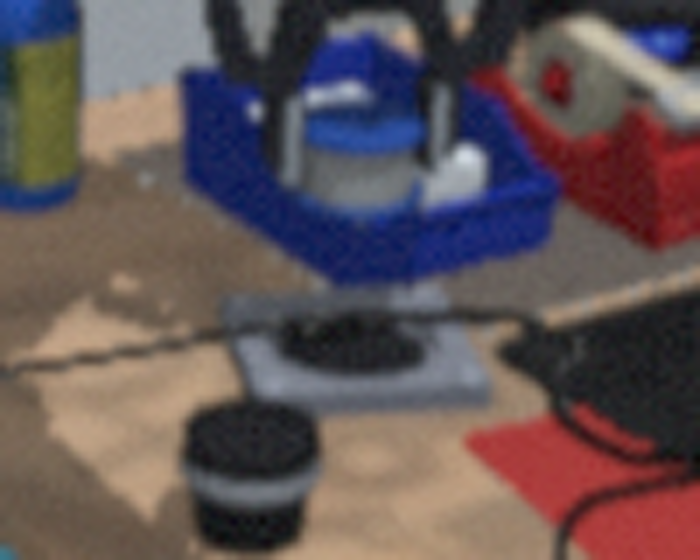

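The spool hangs over the black round pocket (crop (350,340)). I lower it.

```bash
echo '0 1 20 0 0 0 45 | 0 0 20 0 0 0 45 | 0 0 12 0 0 0 45 | 0 0 7 0 0 0 45 | 0 0 3 0 0 0 45 | 0 0 0 0 0 0 45 | 0 0 0 0 0 0 45' | python3 -m creep; python3 tip.py
```

```text
clock: 32.2
eef_pos: [641.5, -177.6, -15.1]
tool_rot: [3.135, -0.003, -0.295]
force: [-0.2, 0.0, -1.9]
width: 50.6
gripper_force: 62.7
eef [ 641.5 -177.5  -15. ] yaw [ 3.135e+00 -3.000e-03 -2.950e-01] w 50.6 gf 62.7 F [-1.2  0.9 -1.3]
finger 1 82 low z [10.1 10.4 10.7 10.8]
finger -1 69 low z [17.3 18.6 19.1 19.1]
```

```bash
echo '-1.5 -1.6 4 0 0 0 45 | 0 0 3 0 0 0 45 | 0 0 1 0 0 0 45 | 0 0 0 0 0 0 45 | 0 0 0 0 0 0 45' | python3 -m creep; python3 tip.py
```

```text
clock: 32.75
eef_pos: [639.9, -175.5, -23.9]
tool_rot: [3.135, -0.002, -0.295]
force: [0.8, 0.0, -0.9]
width: 50.6
gripper_force: 62.7
eef [ 640.  -175.6  -23.8] yaw [ 3.135e+00 -2.000e-03 -2.950e-01] w 50.5 gf 62.7 F [ 0.1 -0.5 -1.1]
finger 1 76 low z [4.3 5.4 5.5 5.6]
finger -1 68 low z [5.6 5.7 6.1 6.3]
```

Force still shows most of the spool's weight hanging, so it goes 0.8 mm further before I release.

```bash
echo '0 0 0.8 0 0 0 45 | 0 0 0 0 0 0 45 | 0 0 0 0 0 0 45' | python3 -m creep; echo '0 0 0 0 0 0 56 | 0 0 0 0 0 0 60 | 0 0 0 0 0 0 68 | 0 0 0 0 0 0 80 | 0 0 0 0 0 0 80' | python3 -m creep;  echo '0 0 -15 0 0 0 80 | 0 0 -30 0 0 0 80 | 0 0 -40 0 0 0 80 | -15 0 -40 0 0 0 80 | -30 -30 -20 0 0 0 80 | -30 -40 0 0 0 0 80 | -30 -40 0 0 0 0 80 | 0 -40 0 0 0 0 80 | 0 0 0 0 0 0 80 | 0 0 0 0 0 0 80' | python3 -m creep; python3 - <<'E'
from seg import *
s,d=cams.get_image("scene"); t,dt=cams.get_image("top"); A=cloud("scene",d);B=cloud("top",dt)
for n,x,y,rx,ry,z in [("loupe",471,-309,27,27,17),("spool",640,-175,35,35,20),("charger",473,374,30,22,17),("roller",676,98,60,36,17)]:
    for c in (A,B):
        q=c[(abs(c[...,0]-x)<rx)&(abs(c[...,1]-y)<ry)&(c[...,2]>z)&(c[...,2]<50)]
        if len(q): a,b=q.min(0),q.max(0); print(n,len(q),a.round(),b.round(),((a+b)/2).round(1),np.percentile(q[:,2],[50,95]).round(1))
print(seg("top",t,(334,154,385,203),"blue",35))
cv2.imwrite("pics/end.png",cv2.resize(t[140:270,140:440],None,fx=2.6,fy=2.6,interpolation=2))
E
```

```text
clock: 33.1
eef_pos: [640.1, -175.5, -24.5]
tool_rot: [3.135, -0.002, -0.295]
force: [0.8, 0.6, -0.5]
width: 50.6
gripper_force: 62.8
clock: 33.6
eef_pos: [640.0, -175.4, -24.6]
tool_rot: [3.135, -0.002, -0.295]
force: [0.4, -0.8, -0.2]
width: 79.7
gripper_force: 0.0
clock: 34.6
eef_pos: [583.6, 0.9, 120.1]
tool_rot: [3.136, -0.003, -0.292]
force: [-0.2, 0.0, 0.4]
width: 79.7
gripper_force: 0.0
loupe 163 [ 450. -325.   17.] [ 490. -288.   41.] [ 469.6 -306.9   29.5] [34.4 39.4]
loupe 168 [ 446. -327.   18.] [ 488. -290.   42.] [ 467.3 -308.8   29.9] [34.5 39.4]
spool 210 [ 615. -206.   20.] [ 669. -142.   39.] [ 642.1 -174.    29.7] [35.  37.6]
spool 294 [ 615. -207.   20.] [ 668. -141.   40.] [ 641.5 -174.    30.2] [34.8 37.9]
charger 206 [449. 361.  17.] [482. 389.  36.] [465.6 374.8  26.6] [32.3 35.2]
charger 106 [459. 360.  19.] [498. 389.  37.] [478.4 374.3  27.6] [31.4 35.1]
roller 189 [626.  78.  17.] [724. 123.  35.] [675.  100.6  25.9] [29.5 33.1]
{'rect': [636.9, -172.5, 57.5, 65.6, 49.7], 'cen': [636.8, -173.0], 'diam': np.float64(62.0)}
```

View pics/end.png

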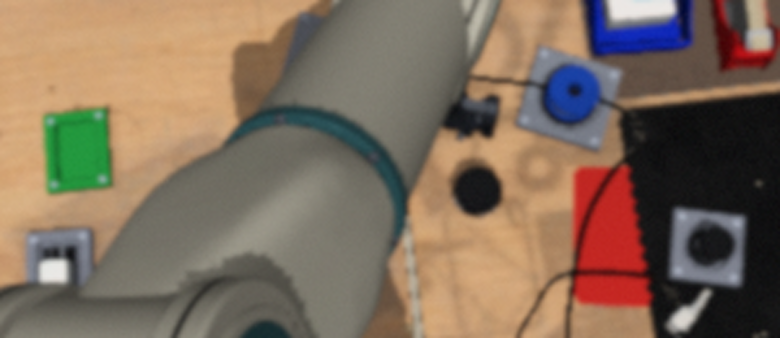

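All four are seated: tops at 39, 35, 33 and 31 mm, each centred in its own holder. The final view shows the loupe at (712,243), the spool at (572,93) and the charger at (55,270). The roller, hidden by the arm in that view, was seen seated earlier.

```bash
python3 -c "
from h import *;print(ctrl.finish_job())"
```

```text
the job is handed in; nothing more can be done
None
```

I handed the job in at about 35 s with the loupe, spool, charger and roller each lowered, released and measured as seated in their own holders; the hand-in call gave no pass or fail result.

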